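# Stagger washed topping trays so that air gets in

## Task

The washed pizza-topping trays must dry with air getting into each. Set the green tray on top of the white tray, in line with it but shifted lengthwise by about 30 mm (towards either end), then set the red tray on the green one, shifted back by as much so that it is straight above the white tray, each resting level on the rim below. Leave the white tray and the blue tray standing where they are.

Things in the scene. Friction and masses are not known exactly. Their poses are not given: they have to be found in the camera images.
- white_tray_c (a point): White two-compartment tray, loose, 130 to 210 g, 150 x 100 x 56 mm high (all in mm); 12 wide flat rim; body below it 134 x 84, walls and floor 4, flat underside. A 10 thick dividing wall across the middle, flush with the rim, is the handle: pinch it from above, a finger in each 58 x 76 compartment. Point: tray centre, 28 above the underside; x along its length, y along the divider, z up. Bottom of the stack; stays
- green_tray_c (a point): Green two-compartment tray, loose, 130 to 210 g, 150 x 100 x 56 mm high (all in mm); 12 wide flat rim; body below it 134 x 84, walls and floor 4, flat underside. A 10 thick dividing wall across the middle, flush with the rim, is the handle: pinch it from above, a finger in each 58 x 76 compartment. Point: tray centre, 28 above the underside; x along its length, y along the divider, z up. Goes second
- red_tray_c (a point): Red two-compartment tray, loose, 130 to 210 g, 150 x 100 x 56 mm high (all in mm); 12 wide flat rim; body below it 134 x 84, walls and floor 4, flat underside. A 10 thick dividing wall across the middle, flush with the rim, is the handle: pinch it from above, a finger in each 58 x 76 compartment. Point: tray centre, 28 above the underside; x along its length, y along the divider, z up. Goes on top
- blue_tray_c (a point): Blue two-compartment tray, loose, 130 to 210 g, 150 x 100 x 56 mm high (all in mm); 12 wide flat rim; body below it 134 x 84, walls and floor 4, flat underside. A 10 thick dividing wall across the middle, flush with the rim, is the handle: pinch it from above, a finger in each 58 x 76 compartment. Point: tray centre, 28 above the underside; x along its length, y along the divider, z up. Not needed: leave it
Things that resemble listed ones, but are neither listed nor needed, are in the scene too. Of the things that look like the part that bears red_tray_c, the larger one is meant. Leave any orange look-alike of the part that bears green_tray_c alone.

How it is judged (in metres and radians):
On the way, in this order (a step that is already met when the one before it is completed fails the run):
1. the green tray rests on the white one, let go, shifted 15 to 45 mm lengthwise ((x of green_tray_c in the frame of white_tray_c between 0.015 and 0.045 m or x of green_tray_c in the frame of white_tray_c between -0.045 and -0.015 m) and y of green_tray_c in the frame of white_tray_c between -0.018 and 0.018 m and z of green_tray_c in the frame of white_tray_c between 0.05 and 0.062 m and angle between the x axis of green_tray_c and the x axis of white_tray_c, either way round below 0.2 rad and angle between green_tray_c's own z axis and vertical below 0.1 rad and contact force between green_tray and white_tray above 0.2 N and linear speed of green_tray below 0.03 m/s and contact force between green_tray and the fingers below 0.1 N), for 0.2 s.
2. the red tray rests on the green one, let go, back above the white one ((x of red_tray_c in the frame of green_tray_c between 0.015 and 0.045 m or x of red_tray_c in the frame of green_tray_c between -0.045 and -0.015 m) and y of red_tray_c in the frame of green_tray_c between -0.018 and 0.018 m and z of red_tray_c in the frame of green_tray_c between 0.05 and 0.062 m and angle between the x axis of red_tray_c and the x axis of green_tray_c, either way round below 0.2 rad and angle between red_tray_c's own z axis and vertical below 0.1 rad and contact force between red_tray and green_tray above 0.2 N and linear speed of red_tray below 0.03 m/s and contact force between red_tray and the fingers below 0.1 N and x of red_tray_c in the frame of white_tray_c between -0.02 and 0.02 m and y of red_tray_c in the frame of white_tray_c between -0.02 and 0.02 m and angle between the x axis of red_tray_c and the x axis of white_tray_c, either way round below 0.25 rad), for 0.2 s.
At the end, for the whole second after the job is handed in: Green on white and red on green, each shifted 15-45 mm lengthwise (either way), at most 18 mm sideways, 0.2 rad off, level to 0.1 rad, at rest, let go; red within 20 mm of straight above white each way and 0.25 rad; white moved under 30 mm, blue under 20 mm (all of step 1 and all of step 2 and distance of white_tray_c from where it was at the start of the episode below 0.03 m and distance of blue_tray_c from where it was at the start of the episode below 0.02 m); the robot touches nothing.
It also fails if it takes over 64 s, if anything falls off the work surface, if the arm or the gripper's body presses on something with over 40 N, if the wrist force passes 120 N, or if a joint passes its speed limit or range.

## Robot

A 6-joint arm with a two-finger parallel gripper is mounted at the origin on the work surface. World frame = base frame: x ahead of the robot, y to its left, z up, the work surface at z = 0. Lengths are in m, angles in degrees, forces in N, time in s.
With the tool pointing down it reaches from about 0.4 to 0.825 m from the base axis. Payload 7 kg.
Tool frame: the origin (TCP) lies at the very end of the fingers, on their centre line; the grasp point (between the pads) lies 19 mm behind it; z points along the fingers, y is the direction in which the jaws open and shut (so a half turn about z gives the same grasp; the last joint's range is limited). The gripper opens to 88 mm and grips with 3 to 60 N. Pads are 19 mm wide; open, the fingers measure 130 mm over their backs; the gripper's body (78 mm by 193 mm) begins 47 mm behind the grasp point.
Start: joints at [-52.191, 20.546, 0.682, 0, -70.136, -16.507], TCP at [0.245, -0.629, 0.227] pointing down, gripper open.
Joint ranges: [-176.03, 176.03], [-82.01, 121.73], [-58.28, 71.71], [-173.87, 95.51], [-174.79, -0.11], [-173.66, 173.66]. Speed limits (degrees/s): [136.94, 136.94, 172.46, 180, 180, 180].

## Interface

Orientations are given as [roll, pitch, yaw] about the fixed x, y, z axes, in that order (R = Rz(yaw) Ry(pitch) Rx(roll)).
In Python, from plant import ctrl, snapshot, workorder gives the robot as it stands. The module is installed in compiled form; this text tells all that it offers.
- The arm moves only by the shell command python3 -m creep 'ROWS'. ROWS is JSON, a list of rows, each a list of 5 numbers: the shift along the tool's x, y, z scaled (see below), then the turn about the tool's z scaled (see below), then the finger opening in mm, from 0 to 87.6. A call has exactly 8 rows; each row is the pose to reach, as a shift and turn from the pose commanded when the call began, along the tool's axes at that moment, turning the shorter way round; what a row does not reach only later rows make up. The controller multiplies each number of a shift by 0.1 m and each number of a turn by 180 degrees. A row lasts 1/12 s, in which the tool goes at most 41.7 mm and 7.16 degrees, less where a joint would pass 70% of its speed; a pose out of reach is approached as far as the arm can. A call with a number of a shift or a turn outside -1 to 1 is refused whole. A call with a gripper value outside its range is refused whole. The fingers move at their own pace and stop on an object; the grip force is fixed at half the most. Time passes only in rows, so rows that repeat a pose let the fingers close, or fill a call up. It gives the time, the measured TCP pose, the force and the opening at its end, in the units of the state.
- ctrl.get_obs(): the state, without advancing time (a new reading comes with each control period).
- snapshot(name): name is "side" or "top"; returns a dict with "img" (480x640x3 uint8, blue, green, red), "camera_matrix" (3x3 intrinsics, pixels), "k1" (the pictures are not rectified: a ray, as slopes to the right and down, at radius r is drawn at 1 + k1 r^2 times it, then the intrinsics apply), "xyz" and "rotation" of the camera in the world. Camera axes: x right, y up, looking along -z (the intrinsics and any distortion apply to the point x, -y, -z); pixel columns grow to the right and rows downward; lengths in m; the calibration is good to about 2 mm. A picture is of the moment at which its call begins. There is no depth.
- workorder.close_job(): hands the job in, once; it reports no verdict.
The state is a dict: "clock": time; "joint_pos": joint angles; "qvel": joint speeds; "tau": joint torques, N m; "tool_pos": TCP position; "orientation": TCP orientation; "force": force on the tool from outside, world axes, zero at the start; "moment": the same for the moment, N m; "opening": finger opening in m.
Only numpy, scipy, OpenCV 4.12 (cv2) and the standard library are available. Lean on these libraries where they do the work, as an engineer would, in place of code of your own. Each camera call takes 0.05 s, during which the arm holds its last target.

## Working session

There is one attempt and no reset: what is moved stays moved. The work goes in short steps, Python scripts to look and compute and a shell command to move; the robot and the scene stay as the last step left them, time stands still between calls to the robot, and variables do not carry over. Pictures are saved under pics/ and viewed, and the job is handed in when it is done.

```bash
mkdir -p pics; cat > h.py <<'E'
import numpy as np, cv2
from plant import ctrl, snapshot, workorder
def ray(s,u,v):
    K=np.array(s["camera_matrix"]);a=(u-K[0,2])/K[0,0];b=(v-K[1,2])/K[1,1]
    d=np.hypot(a,b);r=d
    for _ in range(30): r=d/(1+s["k1"]*r*r)
    f=r/d if d>0 else 1
    return np.array(s["rotation"])@np.array([a*f,-b*f,-1.])
def onplane(s,u,v,z):
    o=np.array(s["xyz"]);d=ray(s,u,v);return o+d*(z-o[2])/d[2]
E
python3 - <<'E'
from h import *
for n in("top","side"):
    s=snapshot(n);cv2.imwrite(f"pics/{n}0.png",s["img"]);print(n,s["xyz"],s["rotation"],s["camera_matrix"],s["k1"])
print(ctrl.get_obs())
E
```

```text
top [0.21116391 0.05684901 1.57702123] [  9.48554006   0.46437271 -91.44353117] [[607.03014014   0.         320.86667588]
 [  0.         607.03014014 247.38543649]
 [  0.           0.           1.        ]] -0.18028069117961618
side [-0.20973855 -0.56805008  0.60111925] [ 59.4000691   -0.49762722 -47.67735393] [[469.1580178    0.         318.13028071]
 [  0.         469.1580178  244.41953103]
 [  0.           0.           1.        ]] 0.02995317769321153
{'clock': 0.1, 'joint_pos': array([-5.21912291e+01,  2.05867145e+01,  6.40788773e-01, -1.67985531e-02,
       -7.01387057e+01, -1.65062806e+01]), 'qvel': array([-0.09053359, -0.08331572,  0.07862902, -0.00695146, -0.01742919,
        0.03113505]), 'tau': array([-2.10372171e-03, -5.84161985e+01,  2.93754065e+01,  7.01533735e+00,
        1.03006806e-02, -6.61772742e-05]), 'tool_pos': array([ 0.24502494, -0.6284875 ,  0.22573973]), 'orientation': array([ 1.79914369e+02, -8.90561249e-03, -1.58703222e+02]), 'force': array([0.56421736, 0.4227736 , 0.54338752]), 'moment': array([0.03674849, 0.04516794, 0.01174808]), 'opening': 0.08788973626512467}
```

View pics/top0.png

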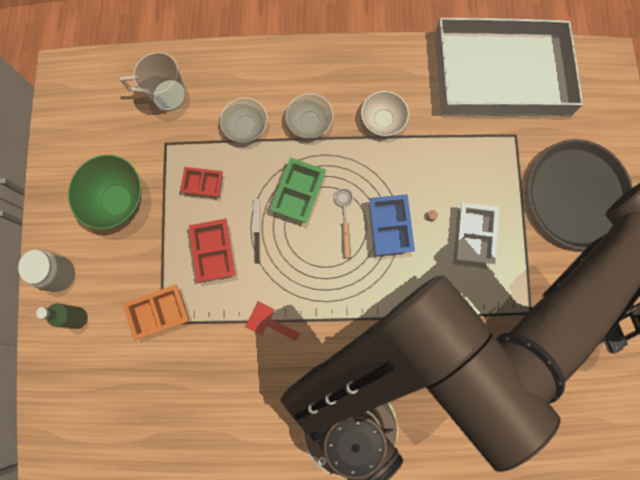

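View pics/side0.png

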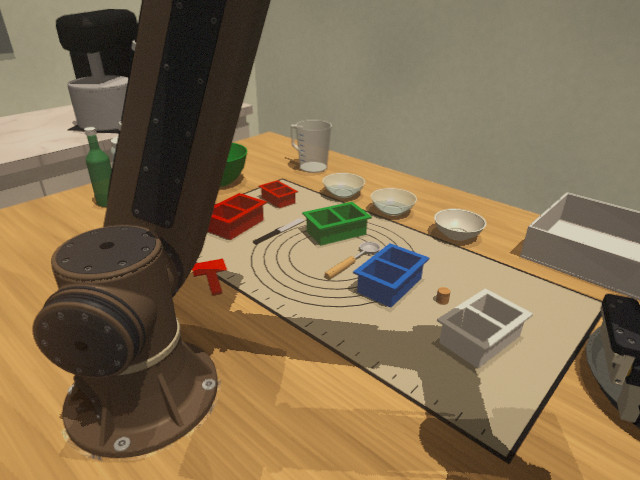

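The top view shows these candidates:
- Red: large tray at (211,251) and small tray at (201,183). The larger is meant.
- Green: green tray at (298,190) and orange look-alike at (155,312). I choose the green one. The green bowl at (105,193) is not a tray.
- White: tray at (477,233), with blue at (391,225). The big pan at (510,67) is not a tray.

Next I'll measure them and make a close crop.

```bash
cat >> h.py <<'E'
from scipy.spatial.transform import Rotation as Rn
_s=snapshot
def snapshot(n):
    s=_s(n)
    s["rotation"]=Rn.from_euler("xyz",s["rotation"],degrees=True).as_matrix(); return s
def masks(img):
    hsv=cv2.cvtColor(img,cv2.COLOR_BGR2HSV);h,S,v=cv2.split(hsv)
    m={"red":((h<6)|(h>172))&(S>150)&(v>70),"green":(h>50)&(h<80)&(S>100)&(v>50),"blue":(h>100)&(h<125)&(S>100)&(v>50),"white":(S<40)&(v>90)}
    return {k:a.astype(np.uint8)*255 for k,a in m.items()}
def trays(s,z=0.056,names=("red","green","blue","white")):
    out=[]
    for k,m in masks(s["img"]).items():
        if k not in names: continue
        m=cv2.morphologyEx(m,cv2.MORPH_CLOSE,np.ones((5,5)))
        for c in cv2.findContours(m,cv2.RETR_EXTERNAL,cv2.CHAIN_APPROX_NONE)[0]:
            if cv2.contourArea(c)<500: continue
            w=np.array([onplane(s,*p[0],z)[:2] for p in c])
            (cx,cy),(a,b),t=cv2.minAreaRect((w*1000).astype(np.float32))
            if a<b: a,b,t=b,a,t+90
            out.append((k,c.reshape(-1,2).mean(0).round(),round(cx),round(cy),round(a),round(b),round(((t+90)%180)-90,1)))
    return out
E
python3 - <<'E'
from h import *
s=snapshot("top")
for t in trays(s): print(*t)
cv2.imwrite("pics/crop.png",cv2.resize(s["img"][130:350,120:520],None,fx=2,fy=2,interpolation=cv2.INTER_CUBIC))
E
```

```text
red [211. 250.] 466 344 148 98 8.7
red [201. 182.] 648 372 102 68 80.9
green [ 98. 196.] 609 639 198 151 82.7
blue [391. 225.] 521 -119 146 97 4.2
white [ 34. 266.] 435 825 89 88 -47.0
white [481. 231.] 501 -344 137 104 -8.0
white [572. 212.] 540 -608 198 171 -64.1
white [507.  53.] 978 -479 385 267 90.0
```

View pics/crop.png

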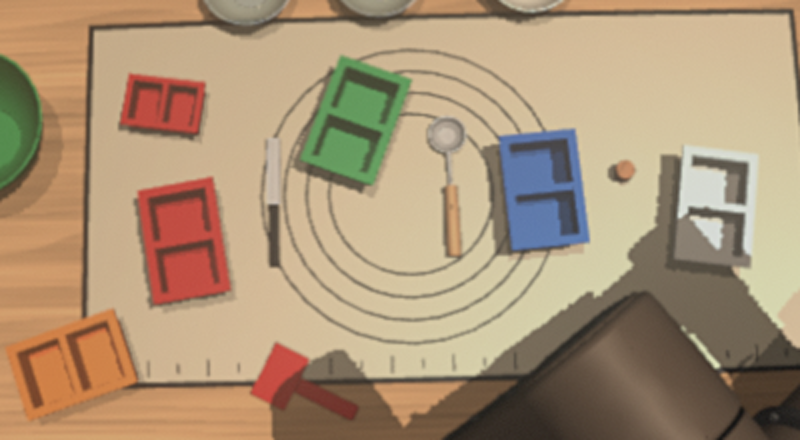

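The crop confirms the choice. It shows the large red tray at crop (184,240), the green tray with two compartments at (356,121), and the white tray at (715,206), partly in arm shadow. I'll fix the green mask and use hand-read corners for white.

```bash
sed -i 's/(S>100)&(v>50),"blue"/(S>75)\&(v>50),"blue"/' h.py
python3 - <<'E'
from h import *
s=snapshot("top")
for t in trays(s,names=("green",)): print(*t)
def rect(P,n):
    w=np.array([onplane(s,u/2+120-.25,v/2+130-.25,.056)[:2] for u,v in P])*1000
    print(n,w.mean(0),[np.linalg.norm(w[i]-w[i-1]).round() for i in range(4)],[np.degrees(np.arctan2(*(w[i]-w[i-1])[::-1])).round(1) for i in range(4)])
rect([(684,147),(759,153),(750,267),(672,261)],"white")
rect([(342,57),(411,78),(374,186),(300,163)],"green")
rect([(138,191),(213,178),(230,291),(154,304)],"red")
rect([(501,136),(575,129),(588,242),(511,250)],"blue")
cv2.imwrite("pics/w.png",cv2.resize(s["img"][190:280,440:520],None,fx=6,fy=6,interpolation=cv2.INTER_CUBIC))
E
```

```text
green [100. 195.] 611 643 200 153 70.6
green [298. 190.] 619 119 149 99 -21.4
white [ 492.37853151 -343.15877941] [np.float64(151.0), np.float64(100.0), np.float64(151.0), np.float64(102.0)] [np.float64(-9.7), np.float64(-95.8), np.float64(171.1), np.float64(84.0)]
green [617.64175442 117.72022818] [np.float64(152.0), np.float64(95.0), np.float64(151.0), np.float64(100.0)] [np.float64(-21.8), np.float64(-109.2), np.float64(160.2), np.float64(70.8)]
red [466.12772744 342.5726224 ] [np.float64(149.0), np.float64(99.0), np.float64(149.0), np.float64(99.0)] [np.float64(8.6), np.float64(-81.7), np.float64(-171.5), np.float64(98.4)]
blue [ 521.12160691 -120.06033099] [np.float64(149.0), np.float64(97.0), np.float64(149.0), np.float64(99.0)] [np.float64(2.6), np.float64(-85.8), np.float64(-176.5), np.float64(94.4)]
```

View pics/w.png

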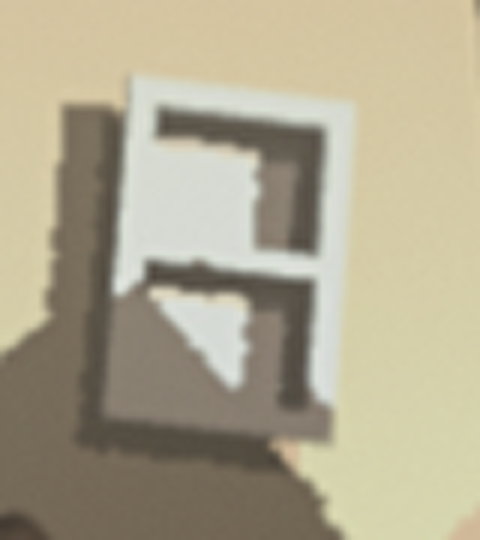

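```bash
cat >> h.py <<'E'
def goto(x,y,z,yaw):
    o=ctrl.get_obs();R=Rn.from_euler("xyz",o["orientation"],degrees=True).as_matrix()
    d=R.T@(np.array([x,y,z])-o["tool_pos"])
    t=-((yaw-o["orientation"][2]+180)%360-180)/180
    print("t",round(o["clock"],2),"tcp",o["tool_pos"].round(4),"rpy",o["orientation"].round(1),"F",o["force"].round(1),"open",round(o["opening"],4))
    print("units shift",(d*10).round(3),"turn",round(t,4))
E
python3 -c "
from h import *
goto(.619,.1185,.2,-111.3)"
```

```text
t 0.2 tcp [ 0.2451 -0.6286  0.226 ] rpy [ 179.9   -0.  -158.7] F [0.6 0.5 0.4] open 0.0876
units shift [-6.198  5.603  0.265] turn -0.2633
```

```bash
python3 -m creep '[[-0.13,0.12,0,0,60],[-0.26,0.24,0,0,50],[-0.4,0.36,0,0,50],[-0.55,0.5,0,0,50],[-0.7,0.63,0,0,50],[-0.8,0.75,0,0,50],[-0.9,0.85,0,0,50],[-1,0.9,0,0,50]]'
python3 -m creep '[[-0.13,0.12,0,0,50],[-0.26,0.24,0,0,50],[-0.4,0.36,0,0,50],[-0.55,0.5,0,0,50],[-0.7,0.63,0,0,50],[-0.8,0.75,0,0,50],[-0.9,0.85,0,0,50],[-1,0.9,0,0,50]]'
python3 -m creep '[[-0.13,0.12,0,0,50],[-0.26,0.24,0,0,50],[-0.4,0.36,0,0,50],[-0.55,0.5,0,0,50],[-0.7,0.63,0,0,50],[-0.8,0.75,0,0,50],[-0.9,0.85,0,0,50],[-1,0.9,0,0,50]]'
python3 -m creep '[[-0.13,0.12,0,0,50],[-0.26,0.24,0,0,50],[-0.4,0.36,0,0,50],[-0.55,0.5,0,0,50],[-0.7,0.63,0,0,50],[-0.8,0.75,0,0,50],[-0.9,0.85,0,0,50],[-1,0.9,0,0,50]]'
python3 -c "
from h import *
goto(.619,.1185,.2,-111.3)"
```

```text
clock: 0.87
tool_pos: [0.3058, -0.5074, 0.2268]
orientation: [-180.0, 0.0, -158.7]
force: [0.3, 0.0, 0.5]
opening: 0.0504
clock: 1.53
tool_pos: [0.3665, -0.3874, 0.2268]
orientation: [-180.0, 0.0, -158.7]
force: [-0.2, 0.1, 0.3]
opening: 0.0502
clock: 2.2
tool_pos: [0.4272, -0.2673, 0.2267]
orientation: [-180.0, 0.0, -158.7]
force: [0.8, -0.7, -0.4]
opening: 0.0498
clock: 2.87
tool_pos: [0.4878, -0.1471, 0.2267]
orientation: [-180.0, 0.0, -158.7]
force: [-0.7, -0.5, -0.9]
opening: 0.05
t 2.87 tcp [ 0.4878 -0.1471  0.2267] rpy [-180.     0.  -158.7] F [-0.7 -0.5 -0.9] open 0.05
units shift [-2.188  1.997  0.267] turn -0.2632
```

```bash
python3 -m creep '[[-0.13,0.12,0,0,50],[-0.26,0.24,0,0,50],[-0.4,0.36,0,0,50],[-0.55,0.5,0,0,50],[-0.7,0.63,0,0,50],[-0.8,0.75,0,0,50],[-0.9,0.85,0,0,50],[-1,0.9,0,0,50]]'
python3 -m creep '[[-0.13,0.12,0,-0.035,50],[-0.26,0.24,0,-0.07,50],[-0.4,0.36,0,-0.1,50],[-0.55,0.5,0,-0.135,50],[-0.7,0.63,0,-0.17,50],[-0.8,0.75,0,-0.2,50],[-0.9,0.85,0,-0.235,50],[-1,0.9,0,-0.263,50]]'
python3 -c "
from h import *
goto(.619,.1185,.1,-111.3)
s=snapshot('top')
for t in trays(s): print(*t)
cv2.imwrite('pics/t2.png',s['img'])
cv2.imwrite('pics/w2.png',cv2.resize(s['img'][190:280,440:520],None,fx=6,fy=6,interpolation=cv2.INTER_CUBIC))"
```

```text
clock: 3.53
tool_pos: [0.5482, -0.0269, 0.2265]
orientation: [-180.0, -0.0, -158.7]
force: [-0.2, 0.2, -0.7]
opening: 0.05
clock: 4.2
tool_pos: [0.6087, 0.0933, 0.2264]
orientation: [180.0, -0.0, -111.0]
force: [-0.5, -0.0, -1.3]
opening: 0.0503
t 4.2 tcp [0.6087 0.0933 0.2264] rpy [ 180.   -0. -111.] F [-0.5 -0.  -1.3] open 0.0503
units shift [-0.272 -0.006  1.264] turn 0.0016
green [302. 199.] 619 118 149 96 -21.7
green [101. 194.] 612 641 202 157 72.8
blue [391. 225.] 521 -119 146 96 4.4
white [488. 304.] 313 -352 229 69 -88.2
white [ 34. 266.] 435 825 89 88 48.6
white [478. 233.] 493 -342 154 105 -8.0
white [580. 210.] 551 -633 237 185 -53.8
white [511.  55.] 978 -479 385 267 89.8
```

View pics/t2.png

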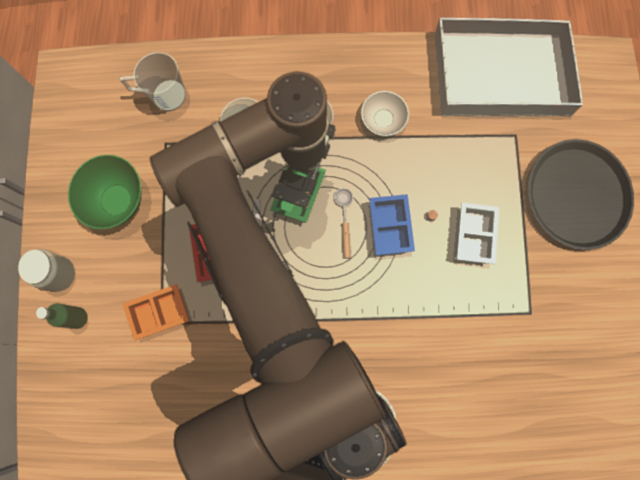

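View pics/w2.png

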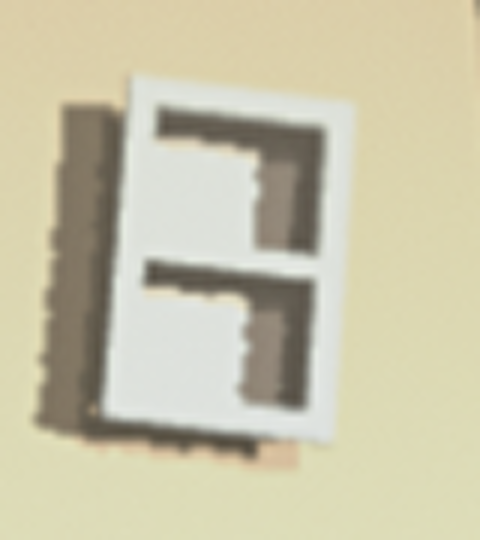

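The white tray at (477,233) is now unshadowed: (493,-342) mm, yaw about -8°. The gripper is over green. Descending.

```bash
python3 -m creep '[[-0.13,0,0.06,0.0016,50],[-0.27,0,0.1,0.0016,50],[-0.27,0,0.25,0.0016,50],[-0.27,0,0.4,0.0016,50],[-0.27,0,0.55,0.0016,50],[-0.27,0,0.7,0.0016,50],[-0.27,0,0.85,0.0016,50],[-0.27,0,1,0.0016,50]]'
python3 -c "
from h import *
goto(.619,.1185,.024,-111.4)
s=snapshot('side')
cv2.imwrite('pics/s2.png',cv2.resize(s['img'][100:340,200:520],None,fx=2,fy=2))"
```

```text
clock: 4.92
tool_pos: [0.6179, 0.1177, 0.1253]
orientation: [180.0, -0.0, -111.8]
force: [0.5, -0.0, 0.7]
opening: 0.05
t 4.92 tcp [0.6179 0.1177 0.1253] rpy [ 180.    -0.  -111.8] F [ 0.5 -0.   0.7] open 0.05
units shift [-0.011 -0.008  1.013] turn -0.0021
```

View pics/s2.png

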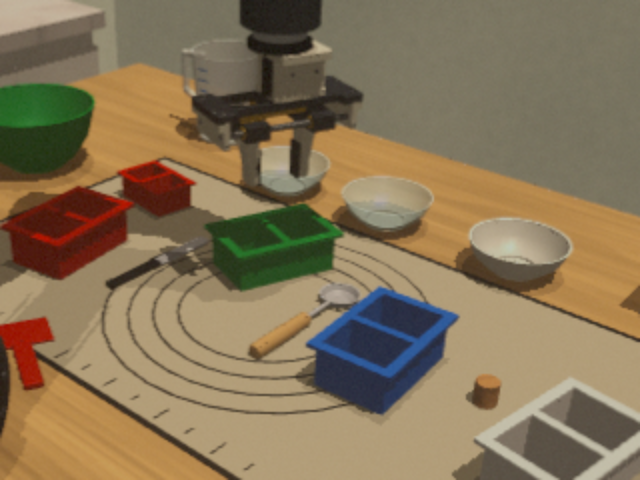

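The fingers, at crop (252,180) and (300,170), straddle the green divider at (275,225). Continuing down and closing.

```bash
python3 -m creep '[[-0.01,-0.01,0.13,0,50],[-0.01,-0.01,0.26,0,50],[-0.01,-0.01,0.4,0,50],[-0.01,-0.01,0.54,0,50],[-0.01,-0.01,0.68,0,50],[-0.01,-0.01,0.82,0,50],[-0.01,-0.01,0.92,0,50],[-0.01,-0.01,1,0,50]]'
python3 -m creep '[[0,0,0.02,0,50],[0,0,0.02,0,30],[0,0,0.02,0,15],[0,0,0.02,0,2],[0,0,0.02,0,2],[0,0,0.02,0,2],[0,0,0.02,0,2],[0,0,0.02,0,2]]'
```

```text
clock: 5.63
tool_pos: [0.619, 0.118, 0.0255]
orientation: [180.0, -0.0, -111.7]
force: [-0.8, 0.0, -0.4]
opening: 0.0502
clock: 6.3
tool_pos: [0.6192, 0.118, 0.0249]
orientation: [-180.0, 0.0, -111.6]
force: [0.3, 0.3, -0.4]
opening: 0.0096
```

```bash
python3 -m creep '[[0,0,-0.05,0,2],[0,0,-0.15,0,2],[0,0,-0.3,0,2],[0,0,-0.45,0,2],[0,0,-0.6,0,2],[0,0,-0.75,0,2],[0,0,-0.9,0,2],[0,0,-1,0,2]]'
python3 -c "
from h import *
s=snapshot('side')
cv2.imwrite('pics/s3.png',s['img'])
a=np.radians(-8.2)
print([(493+k*30*np.cos(a),-342.5+k*30*np.sin(a)) for k in(1,-1)])
goto(.5227,-.3468,.125,-98.2)"
```

```text
clock: 6.97
tool_pos: [0.6198, 0.1181, 0.1271]
orientation: [-179.9, 0.1, -111.6]
force: [0.3, -0.3, -0.6]
opening: 0.0099
[(np.float64(522.6932869272337), np.float64(-346.77886801116534)), (np.float64(463.30671307276634), np.float64(-338.22113198883466))]
t 7.02 tcp [0.6206 0.1184 0.1287] rpy [-179.8    0.2 -111.6] F [1.5 0.6 1.2] open 0.0103
units shift [ 4.685 -0.803  0.026] turn -0.0745
```

View pics/s3.png

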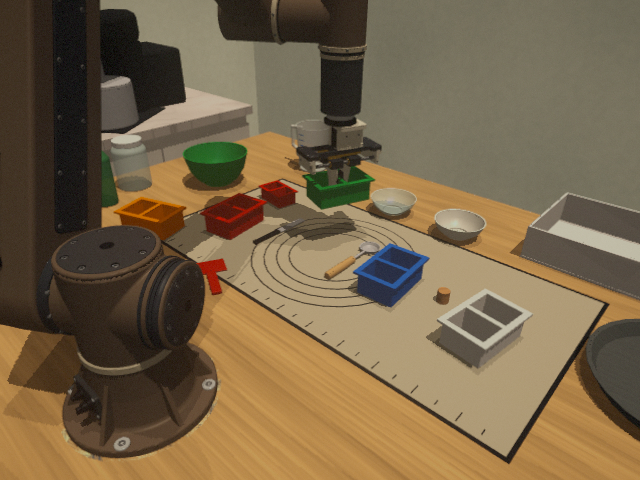

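Green is lifted level at (340,187), with its shadow on the mat. Carrying it to the white tray.

```bash
python3 -m creep '[[0.05,0,-0.1,0,2],[0.15,-0.03,-0.25,0,2],[0.3,-0.05,-0.4,0,2],[0.45,-0.08,-0.5,0,2],[0.6,-0.11,-0.6,0,2],[0.75,-0.14,-0.65,0,2],[0.9,-0.17,-0.65,0,2],[1,-0.2,-0.65,0,2]]'
python3 -m creep '[[0.13,-0.02,0,0,2],[0.26,-0.04,0,0,2],[0.39,-0.06,0,0,2],[0.52,-0.08,0,0,2],[0.65,-0.1,0,0,2],[0.78,-0.13,0,0,2],[0.9,-0.16,0,0,2],[1,-0.18,0,0,2]]'
python3 -m creep '[[0.13,-0.02,0,0,2],[0.26,-0.04,0,0,2],[0.39,-0.06,0,0,2],[0.52,-0.08,0,0,2],[0.65,-0.1,0,0,2],[0.78,-0.13,0,0,2],[0.9,-0.16,0,0,2],[1,-0.18,0,0,2]]'
python3 -m creep '[[0.13,-0.02,0,-0.01,2],[0.26,-0.04,0,-0.02,2],[0.39,-0.06,0,-0.03,2],[0.52,-0.08,0,-0.04,2],[0.65,-0.1,0,-0.05,2],[0.78,-0.13,0,-0.06,2],[0.9,-0.16,0,-0.07,2],[1,-0.18,0,-0.0745,2]]'
python3 -c "
from h import *
goto(.5227,-.3468,.125,-98.2)"
```

```text
clock: 7.68
tool_pos: [0.6, 0.0156, 0.1894]
orientation: [180.0, -0.0, -111.7]
force: [0.0, 0.0, -1.0]
opening: 0.0099
clock: 8.35
tool_pos: [0.5805, -0.0834, 0.1895]
orientation: [180.0, -0.0, -111.7]
force: [0.6, -0.2, -1.4]
opening: 0.0097
clock: 9.02
tool_pos: [0.5604, -0.1831, 0.1896]
orientation: [-180.0, -0.0, -111.7]
force: [0.3, 0.0, -1.3]
opening: 0.0102
clock: 9.68
tool_pos: [0.5401, -0.2825, 0.1895]
orientation: [180.0, -0.0, -98.1]
force: [-0.6, -0.3, -1.5]
opening: 0.0095
t 9.68 tcp [ 0.5401 -0.2825  0.1895] rpy [180.   -0.  -98.1] F [-0.6 -0.3 -1.5] open 0.0095
units shift [0.661 0.081 0.645] turn 0.0003
```

```bash
python3 -m creep '[[0.13,0.02,0,0,2],[0.3,0.04,0,0,2],[0.45,0.06,0,0,2],[0.66,0.08,0,0,2],[0.66,0.08,0.2,0,2],[0.66,0.08,0.35,0,2],[0.66,0.08,0.5,0,2],[0.66,0.08,0.7,0,2]]'
python3 -c "
from h import *
goto(.5227,-.3468,.082,-98.2)
for n in('side','top'):
    s=snapshot(n);cv2.imwrite('pics/%s4.png'%n,s['img'])
for t in trays(s,.056+.095,('green',)):print(*t)
"
```

```text
clock: 10.35
tool_pos: [0.5232, -0.3465, 0.1197]
orientation: [-179.9, -0.0, -98.3]
force: [0.6, 0.0, -1.4]
opening: 0.0096
t 10.35 tcp [ 0.5232 -0.3465  0.1197] rpy [-179.9   -0.   -98.3] F [ 0.6  0.  -1.4] open 0.0096
units shift [0.004 0.005 0.377] turn -0.0005
green [102. 197.] 584 601 187 139 87.3
```

View pics/side4.png

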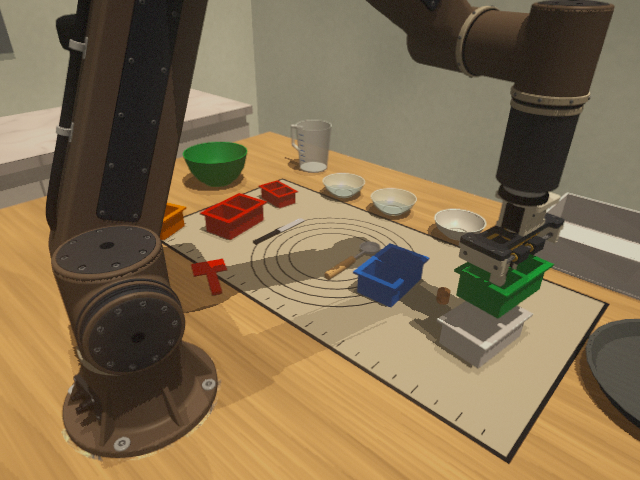

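View pics/top4.png

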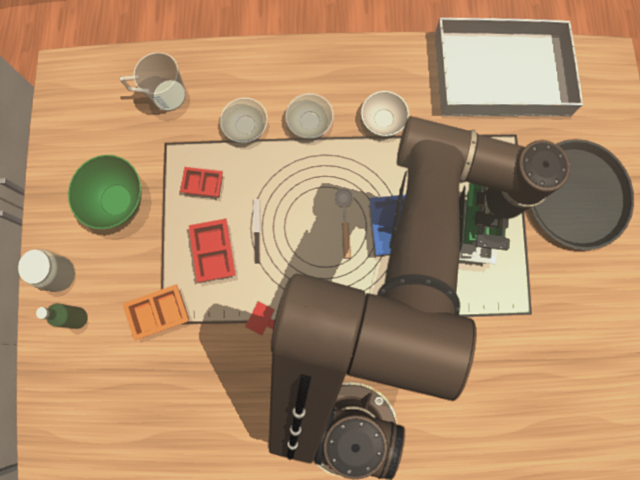

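Green at (503,283) hovers over white at (482,330), shifted to the far end as planned. Lowering, then opening.

```bash
python3 -m creep '[[0,0,0.06,0,2],[0,0,0.12,0,2],[0,0,0.18,0,2],[0,0,0.24,0,2],[0,0,0.3,0,2],[0,0,0.35,0,2],[0,0,0.37,0,2],[0,0,0.383,0,2]]'
python3 -c "
from h import *
goto(.5227,-.3468,.081,-98.2)
s=snapshot('side');cv2.imwrite('pics/s5.png',cv2.resize(s['img'][200:400,380:600],None,fx=3,fy=3))"
```

```text
clock: 11.12
tool_pos: [0.5228, -0.3453, 0.0808]
orientation: [180.0, 0.0, -98.2]
force: [-4.7, 3.9, 12.9]
opening: 0.0097
t 11.12 tcp [ 0.5228 -0.3453  0.0808] rpy [180.    0.  -98.2] F [-4.7  3.9 12.9] open 0.0097
units shift [ 0.015 -0.001 -0.002] turn -0.0001
```

View pics/s5.png

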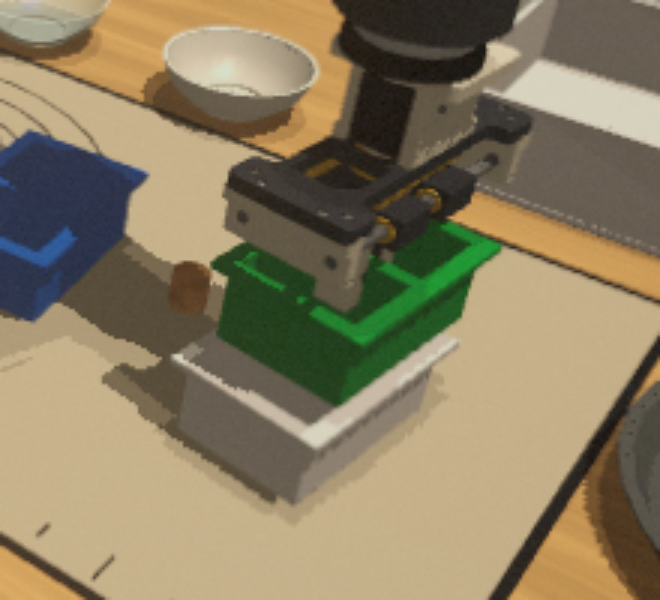

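Contact at about 13 N, and green sits on the white rim. Easing off, opening to 45 mm and rising.

```bash
python3 -m creep '[[0,0,-0.005,0,2],[0,0,-0.005,0,20],[0,0,-0.005,0,45],[0,0,-0.005,0,45],[0,0,-0.005,0,45],[0,0,-0.05,0,45],[0,0,-0.15,0,45],[0,0,-0.3,0,45]]'
python3 -m creep '[[0,0,-0.15,0,45],[0,0,-0.3,0,45],[0,0,-0.45,0,45],[0,0,-0.6,0,45],[0,0,-0.75,0,45],[0,0,-0.9,0,45],[0,0,-1,0,45],[0,0,-1,0,45]]'
python3 -c "
from h import *
goto(.466,.343,.2,-81.4)
s=snapshot('side');cv2.imwrite('pics/s6.png',cv2.resize(s['img'][200:400,380:600],None,fx=3,fy=3))"
```

```text
clock: 11.83
tool_pos: [0.5223, -0.3451, 0.1111]
orientation: [179.9, 0.0, -98.2]
force: [-0.6, -0.0, 0.2]
opening: 0.0441
clock: 12.5
tool_pos: [0.5242, -0.346, 0.2147]
orientation: [-179.7, -0.1, -98.2]
force: [-0.6, 0.3, 0.0]
opening: 0.0449
t 12.5 tcp [ 0.5242 -0.346   0.2147] rpy [-1.797e+02 -1.000e-01 -9.820e+01] F [-0.6  0.3  0. ] open 0.0449
units shift [-6.736  1.562  0.13 ] turn -0.0934
```

View pics/s6.png

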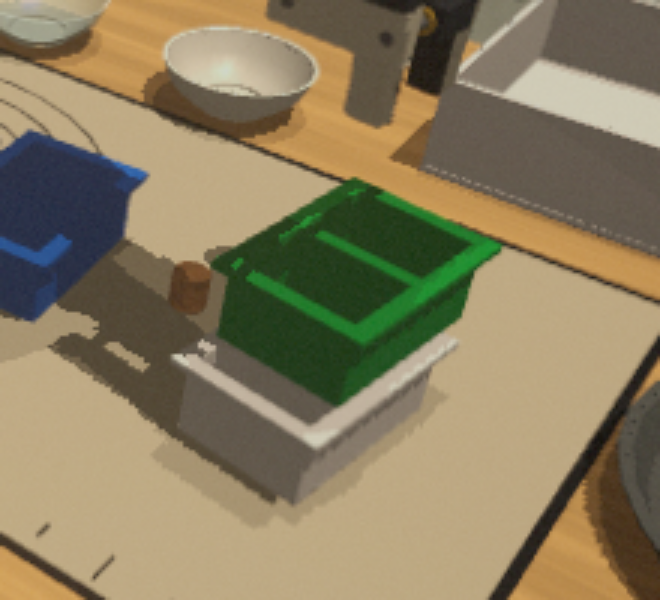

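Green rests level on white, centred at crop (350,270). On to red.

```bash
python3 -m creep '[[-0.13,0.03,0,0,50],[-0.26,0.06,0,0,50],[-0.39,0.09,0,0,50],[-0.52,0.12,0,0,50],[-0.65,0.15,0,0,50],[-0.78,0.18,0,0,50],[-0.9,0.21,0,0,50],[-1,0.23,0,0,50]]'
python3 -m creep '[[-0.13,0.03,0,0,50],[-0.26,0.06,0,0,50],[-0.39,0.09,0,0,50],[-0.52,0.12,0,0,50],[-0.65,0.15,0,0,50],[-0.78,0.18,0,0,50],[-0.9,0.21,0,0,50],[-1,0.23,0,0,50]]'
python3 -m creep '[[-0.13,0.03,0,0,50],[-0.26,0.06,0,0,50],[-0.39,0.09,0,0,50],[-0.52,0.12,0,0,50],[-0.65,0.15,0,0,50],[-0.78,0.18,0,0,50],[-0.9,0.21,0,0,50],[-1,0.23,0,0,50]]'
python3 -m creep '[[-0.13,0.03,0,0,50],[-0.26,0.06,0,0,50],[-0.39,0.09,0,0,50],[-0.52,0.12,0,0,50],[-0.65,0.15,0,0,50],[-0.78,0.18,0,0,50],[-0.9,0.21,0,0,50],[-1,0.23,0,0,50]]'
python3 -m creep '[[-0.13,0.03,0,0,50],[-0.26,0.06,0,0,50],[-0.39,0.09,0,0,50],[-0.52,0.12,0,0,50],[-0.65,0.15,0,0,50],[-0.78,0.18,0,0,50],[-0.9,0.21,0,0,50],[-1,0.23,0,0,50]]'
python3 -m creep '[[-0.13,0.03,0,-0.01,50],[-0.26,0.06,0,-0.02,50],[-0.39,0.09,0,-0.035,50],[-0.52,0.12,0,-0.05,50],[-0.65,0.15,0,-0.065,50],[-0.78,0.18,0,-0.08,50],[-0.9,0.21,0,-0.09,50],[-1,0.23,0,-0.0935,50]]'
python3 -c "
from h import *
goto(.466,.343,.12,-81.4)
s=snapshot('top')
for t in trays(s): print(*t)
for t in trays(s,.112,('green',)): print(*t)
cv2.imwrite('pics/t7.png',s['img'])
cv2.imwrite('pics/w7.png',cv2.resize(s['img'][190:280,440:520],None,fx=6,fy=6,interpolation=cv2.INTER_CUBIC))"
```

```text
clock: 13.22
tool_pos: [0.5144, -0.2414, 0.2114]
orientation: [-180.0, 0.0, -98.2]
force: [-0.3, -0.0, -0.0]
opening: 0.0498
clock: 13.88
tool_pos: [0.5059, -0.1395, 0.2114]
orientation: [-180.0, 0.0, -98.2]
force: [0.6, -0.2, 0.2]
opening: 0.0499
clock: 14.55
tool_pos: [0.4975, -0.0374, 0.2113]
orientation: [-180.0, 0.0, -98.2]
force: [0.4, -0.5, 0.2]
opening: 0.0499
clock: 15.22
tool_pos: [0.4891, 0.0648, 0.2113]
orientation: [-180.0, 0.0, -98.2]
force: [0.8, 0.4, 0.1]
opening: 0.0501
clock: 15.88
tool_pos: [0.4807, 0.1673, 0.2112]
orientation: [180.0, 0.0, -98.2]
force: [0.5, -0.8, 0.1]
opening: 0.0502
clock: 16.55
tool_pos: [0.4722, 0.2697, 0.2112]
orientation: [180.0, -0.0, -81.2]
force: [-0.5, 0.2, 0.1]
opening: 0.0499
t 16.55 tcp [0.4722 0.2697 0.2112] rpy [180.   -0.  -81.2] F [-0.5  0.2  0.1] open 0.0499
units shift [-0.734 -0.05   0.912] turn 0.0009
red [270. 323.] 272 185 128 68 62.3
red [202. 258.] 447 370 114 47 0.3
green [483. 217.] 534 -358 156 104 -8.2
green [104. 193.] 614 639 201 162 76.8
blue [391. 225.] 521 -119 146 96 4.2
white [ 34. 266.] 435 825 89 88 47.8
white [566. 213.] 532 -586 196 121 52.2
white [169.  96.] 892 463 80 70 -59.2
white [511.  55.] 978 -479 385 267 90.0
green [483. 217.] 523 -343 150 100 -8.2
green [104. 193.] 599 618 194 156 76.8
```

View pics/t7.png

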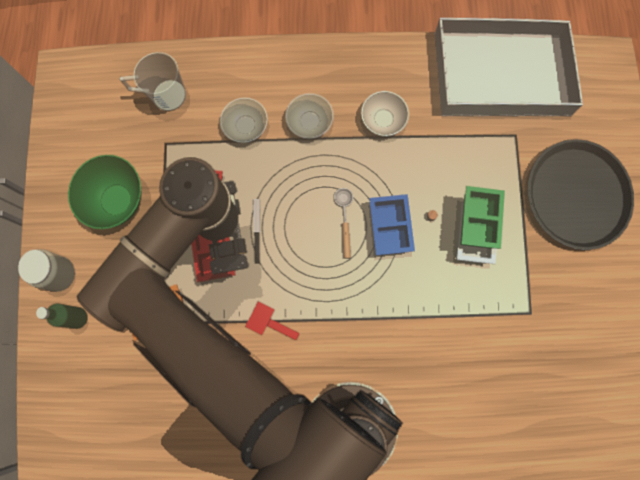

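View pics/w7.png

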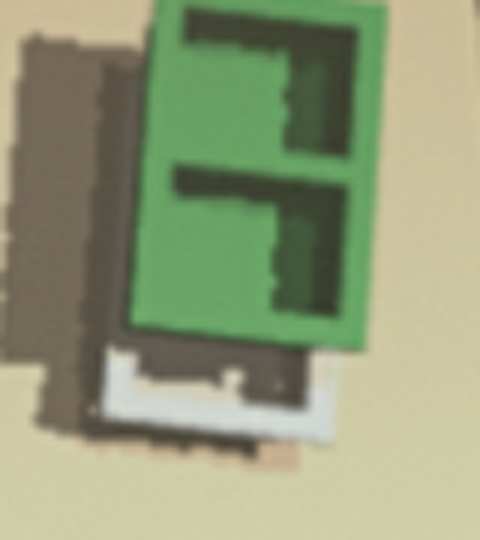

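The top view shows green at (483,217) mapping to (523,-343) mm, yaw -8.2°. White's visible edge has not moved, so green is shifted about 30 mm. Descending on red, first to z ≈ 0.12.

```bash
python3 -m creep '[[-0.2,-0.02,0,0,50],[-0.4,-0.04,0,0,50],[-0.6,-0.05,0.05,0,50],[-0.73,-0.05,0.2,0,50],[-0.73,-0.05,0.4,0,50],[-0.73,-0.05,0.6,0,50],[-0.73,-0.05,0.8,0,50],[-0.73,-0.05,0.9,0,50]]'
python3 -c "
from h import *
goto(.466,.343,.025,-81.3)
s=snapshot('side')
cv2.imwrite('pics/s8.png',cv2.resize(s['img'][100:300,120:340],None,fx=3,fy=3))"
```

```text
clock: 17.27
tool_pos: [0.4654, 0.3411, 0.1187]
orientation: [179.9, -0.1, -81.4]
force: [-1.1, -0.6, -0.0]
opening: 0.0498
t 17.27 tcp [0.4654 0.3411 0.1187] rpy [ 1.799e+02 -1.000e-01 -8.140e+01] F [-1.1 -0.6 -0. ] open 0.0498
units shift [-0.02  -0.011  0.937] turn -0.0006
```

View pics/s8.png

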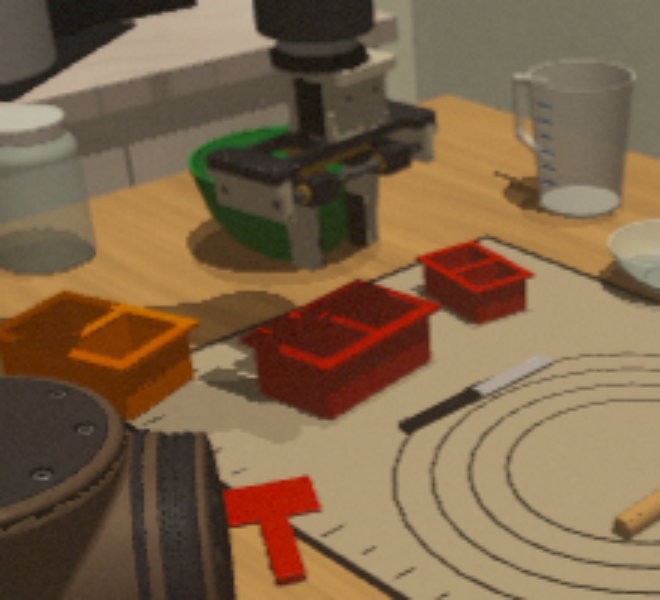

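The fingers, at crop (308,260) and (362,240), straddle the divider of the large red tray at (345,322). Descending and gripping.

```bash
python3 -m creep '[[-0.02,-0.01,0.13,0,50],[-0.02,-0.01,0.26,0,50],[-0.02,-0.01,0.4,0,50],[-0.02,-0.01,0.54,0,50],[-0.02,-0.01,0.68,0,50],[-0.02,-0.01,0.8,0,50],[-0.02,-0.01,0.89,0,50],[-0.02,-0.01,0.94,0,50]]'
python3 -m creep '[[0,0,0,0,50],[0,0,0,0,30],[0,0,0,0,15],[0,0,0,0,2],[0,0,0,0,2],[0,0,0,0,2],[0,0,0,0,2],[0,0,0,0,2]]'
python3 -m creep '[[0,0,-0.05,0,2],[0,0,-0.15,0,2],[0,0,-0.3,0,2],[0,0,-0.45,0,2],[0,0,-0.6,0,2],[0,0,-0.75,0,2],[0,0,-0.9,0,2],[0,0,-1,0,2]]'
python3 -m creep '[[0,0,-0.15,0,2],[0,0,-0.3,0,2],[0,0,-0.45,0,2],[0,0,-0.6,0,2],[0,0,-0.75,0,2],[0,0,-0.9,0,2],[0,0,-1,0,2],[0,0,-1,0,2]]'
python3 -c "
from h import *
s=snapshot('side')
cv2.imwrite('pics/s9.png',s['img'])
goto(.493,-.342,.225,-98.2)"
```

```text
clock: 17.98
tool_pos: [0.4672, 0.3435, 0.0268]
orientation: [180.0, -0.0, -81.4]
force: [-0.3, 0.0, -0.1]
opening: 0.05
clock: 18.65
tool_pos: [0.4671, 0.3433, 0.0275]
orientation: [-180.0, 0.0, -81.4]
force: [-0.3, 0.3, 0.8]
opening: 0.0099
clock: 19.32
tool_pos: [0.4675, 0.3437, 0.1297]
orientation: [-179.9, 0.1, -81.4]
force: [0.5, 1.1, -0.7]
opening: 0.0101
clock: 19.98
tool_pos: [0.4679, 0.344, 0.23]
orientation: [-179.8, 0.1, -81.4]
force: [0.7, 0.4, -1.4]
opening: 0.01
t 20.03 tcp [0.4674 0.3436 0.2283] rpy [-1.799e+02  1.000e-01 -8.140e+01] F [-0.4  0.2 -2. ] open 0.0102
units shift [6.818 0.771 0.021] turn 0.0933
```

View pics/s9.png

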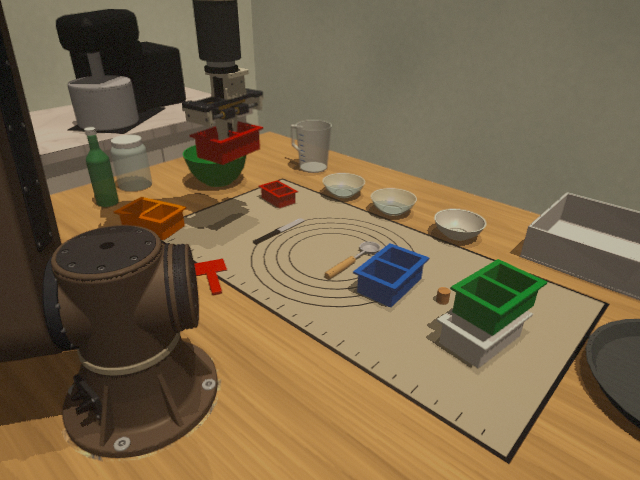

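Red is held level at (228,143). Carrying it over.

```bash
python3 -m creep '[[0.08,0.01,0,0,2],[0.2,0.02,0,0,2],[0.33,0.03,0,0,2],[0.46,0.05,0,0,2],[0.6,0.07,0,0,2],[0.74,0.08,0,0,2],[0.88,0.1,0,0,2],[1,0.11,0,0,2]]'
python3 -m creep '[[0.13,0.01,0,0,2],[0.26,0.03,0,0,2],[0.39,0.04,0,0,2],[0.52,0.06,0,0,2],[0.65,0.07,0,0,2],[0.78,0.09,0,0,2],[0.9,0.1,0,0,2],[1,0.115,0,0,2]]'
python3 -m creep '[[0.13,0.01,0,0,2],[0.26,0.03,0,0,2],[0.39,0.04,0,0,2],[0.52,0.06,0,0,2],[0.65,0.07,0,0,2],[0.78,0.09,0,0,2],[0.9,0.1,0,0,2],[1,0.115,0,0,2]]'
python3 -m creep '[[0.13,0.01,0,0,2],[0.26,0.03,0,0,2],[0.39,0.04,0,0,2],[0.52,0.06,0,0,2],[0.65,0.07,0,0,2],[0.78,0.09,0,0,2],[0.9,0.1,0,0,2],[1,0.115,0,0,2]]'
python3 -m creep '[[0.13,0.01,0,0,2],[0.26,0.03,0,0,2],[0.39,0.04,0,0,2],[0.52,0.06,0,0,2],[0.65,0.07,0,0,2],[0.78,0.09,0,0,2],[0.9,0.1,0,0,2],[1,0.115,0,0,2]]'
python3 -m creep '[[0.13,0.01,0,0.01,2],[0.26,0.03,0,0.02,2],[0.39,0.04,0,0.035,2],[0.52,0.06,0,0.05,2],[0.65,0.07,0,0.065,2],[0.78,0.09,0,0.08,2],[0.9,0.1,0,0.09,2],[1,0.115,0,0.0933,2]]'
python3 -c "
from h import *
goto(.493,-.342,.175,-98.2)"
```

```text
clock: 20.7
tool_pos: [0.4711, 0.2409, 0.2274]
orientation: [-180.0, 0.0, -81.4]
force: [0.1, 0.9, -0.8]
opening: 0.01
clock: 21.37
tool_pos: [0.4748, 0.1408, 0.2273]
orientation: [-180.0, -0.0, -81.4]
force: [-0.4, -0.6, -1.4]
opening: 0.0097
clock: 22.03
tool_pos: [0.4783, 0.0402, 0.2273]
orientation: [-180.0, -0.0, -81.4]
force: [1.0, 0.0, -1.4]
opening: 0.0096
clock: 22.7
tool_pos: [0.4819, -0.0602, 0.2273]
orientation: [-180.0, -0.0, -81.4]
force: [0.2, 0.6, -1.9]
opening: 0.0097
clock: 23.37
tool_pos: [0.4854, -0.1608, 0.2272]
orientation: [180.0, -0.0, -81.4]
force: [1.0, 0.1, -0.5]
opening: 0.0098
clock: 24.03
tool_pos: [0.489, -0.2614, 0.2271]
orientation: [180.0, -0.0, -98.3]
force: [0.2, 0.4, -1.5]
opening: 0.0095
t 24.03 tcp [ 0.489  -0.2614  0.2271] rpy [180.   -0.  -98.3] F [ 0.2  0.4 -1.5] open 0.0095
units shift [ 0.792 -0.156  0.521] turn -0.0005
```

```bash
python3 -m creep '[[0.15,-0.03,0,0,2],[0.3,-0.06,0,0,2],[0.45,-0.09,0,0,2],[0.6,-0.12,0,0,2],[0.78,-0.155,0.05,0,2],[0.78,-0.155,0.2,0,2],[0.78,-0.155,0.37,0,2],[0.78,-0.155,0.5,0,2]]'
python3 -c "
from h import *
goto(.493,-.342,.14,-98.2)
s=snapshot('side');cv2.imwrite('pics/s10.png',cv2.resize(s['img'][180:380,380:600],None,fx=3,fy=3))"
```

```text
clock: 24.7
tool_pos: [0.4928, -0.3401, 0.1759]
orientation: [180.0, 0.0, -98.2]
force: [-0.7, -0.2, -2.0]
opening: 0.0098
t 24.7 tcp [ 0.4928 -0.3401  0.1759] rpy [180.    0.  -98.2] F [-0.7 -0.2 -2. ] open 0.0098
units shift [ 0.018 -0.005  0.359] turn -0.0
```

View pics/s10.png

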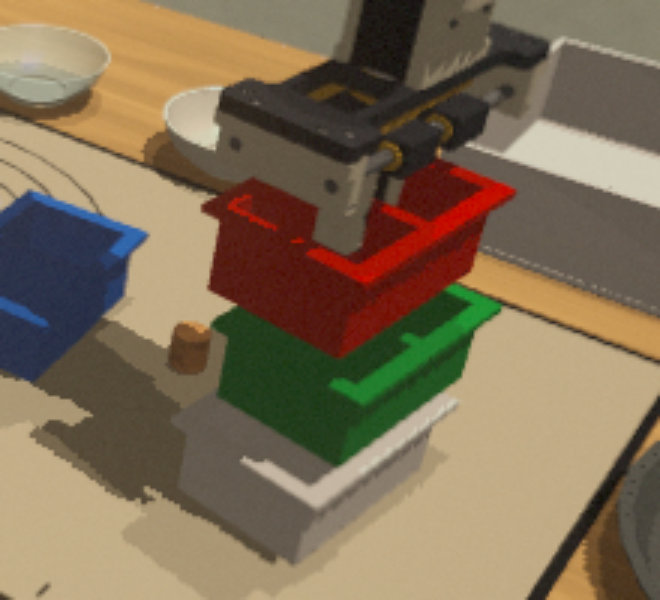

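Red at crop (355,265) hangs level over green and white. Lowering.

```bash
python3 -m creep '[[0.01,0,0.06,0,2],[0.01,0,0.12,0,2],[0.01,0,0.18,0,2],[0.01,0,0.24,0,2],[0.01,0,0.29,0,2],[0.01,0,0.33,0,2],[0.01,0,0.35,0,2],[0.01,0,0.36,0,2]]'
python3 -m creep '[[0,0,0.002,0,2],[0,0,0.002,0,2],[0,0,0.002,0,2],[0,0,0.002,0,2],[0,0,0.002,0,2],[0,0,0.002,0,2],[0,0,0.002,0,2],[0,0,0.002,0,2]]'
```

```text
clock: 25.42
tool_pos: [0.4931, -0.3405, 0.141]
orientation: [180.0, 0.0, -98.2]
force: [-0.7, 0.0, -1.7]
opening: 0.0099
clock: 26.08
tool_pos: [0.4931, -0.3406, 0.1411]
orientation: [-180.0, 0.0, -98.2]
force: [0.6, 0.1, -1.8]
opening: 0.0098
```

```bash
python3 -m creep '[[0,0,0.004,0,2],[0,0,0.008,0,2],[0,0,0.012,0,2],[0,0,0.015,0,2],[0,0,0.015,0,2],[0,0,0.015,0,2],[0,0,0.015,0,2],[0,0,0.015,0,2]]'
```

```text
clock: 26.75
tool_pos: [0.4932, -0.3406, 0.1396]
orientation: [-180.0, 0.0, -98.2]
force: [-0.8, 0.7, -1.4]
opening: 0.0099
```

```bash
python3 -m creep '[[0,0,0.003,0,2],[0,0,0.006,0,2],[0,0,0.009,0,2],[0,0,0.01,0,2],[0,0,0.01,0,2],[0,0,0.01,0,2],[0,0,0.01,0,2],[0,0,0.01,0,2]]'
```

```text
clock: 27.42
tool_pos: [0.4932, -0.3406, 0.1394]
orientation: [-180.0, -0.0, -98.2]
force: [-2.9, 3.2, 6.3]
opening: 0.0094
```

Contact at about 6 N. Releasing and rising.

```bash
python3 -m creep '[[0,0,-0.003,0,2],[0,0,-0.003,0,20],[0,0,-0.003,0,45],[0,0,-0.003,0,45],[0,0,-0.003,0,45],[0,0,-0.05,0,45],[0,0,-0.15,0,45],[0,0,-0.3,0,45]]'
python3 -m creep '[[0,0,-0.15,0,45],[0,0,-0.3,0,45],[0,0,-0.45,0,45],[0,0,-0.6,0,45],[0,0,-0.75,0,45],[0,0,-0.9,0,45],[0,0,-1,0,45],[0,0,-1,0,45]]'
python3 -m creep '[[-0.13,0,0,0,50],[-0.26,0,0,0,50],[-0.39,0,0,0,50],[-0.52,0,0,0,50],[-0.65,0,0,0,50],[-0.78,0,0,0,50],[-0.9,0,0,0,50],[-1,0,0,0,50]]'
python3 -m creep '[[-0.13,0,0,0,50],[-0.26,0,0,0,50],[-0.39,0,0,0,50],[-0.52,0,0,0,50],[-0.65,0,0,0,50],[-0.78,0,0,0,50],[-0.9,0,0,0,50],[-1,0,0,0,50]]'
python3 -m creep '[[-0.13,0,0,0,50],[-0.26,0,0,0,50],[-0.39,0,0,0,50],[-0.52,0,0,0,50],[-0.65,0,0,0,50],[-0.78,0,0,0,50],[-0.9,0,0,0,50],[-1,0,0,0,50]]'
python3 -c "
from h import *
s=snapshot('top')
for t in trays(s,.168,('red',)): print(*t)
for t in trays(s,.056,('blue',)): print(*t)
cv2.imwrite('pics/w11.png',cv2.resize(s['img'][150:290,370:530],None,fx=4,fy=4,interpolation=cv2.INTER_CUBIC))
s=snapshot('side');cv2.imwrite('pics/s11.png',s['img'])"
```

```text
clock: 28.08
tool_pos: [0.4925, -0.3404, 0.1683]
orientation: [179.9, 0.0, -98.2]
force: [0.1, 0.5, 0.9]
opening: 0.0447
clock: 28.75
tool_pos: [0.4941, -0.3412, 0.2718]
orientation: [-179.7, -0.1, -98.2]
force: [0.3, 0.2, 0.1]
opening: 0.0447
clock: 29.42
tool_pos: [0.5076, -0.24, 0.2686]
orientation: [-180.0, 0.0, -98.2]
force: [0.1, -0.9, 0.2]
opening: 0.0499
clock: 30.08
tool_pos: [0.5218, -0.1413, 0.2686]
orientation: [-180.0, 0.0, -98.2]
force: [-0.4, 0.3, -0.4]
opening: 0.0499
clock: 30.75
tool_pos: [0.5361, -0.0423, 0.2686]
orientation: [-180.0, 0.0, -98.2]
force: [0.0, -0.3, -0.4]
opening: 0.0499
red [487. 224.] 493 -339 149 98 -8.3
red [201. 182.] 616 348 96 63 81.0
blue [394. 226.] 521 -119 148 96 4.4
```

View pics/w11.png

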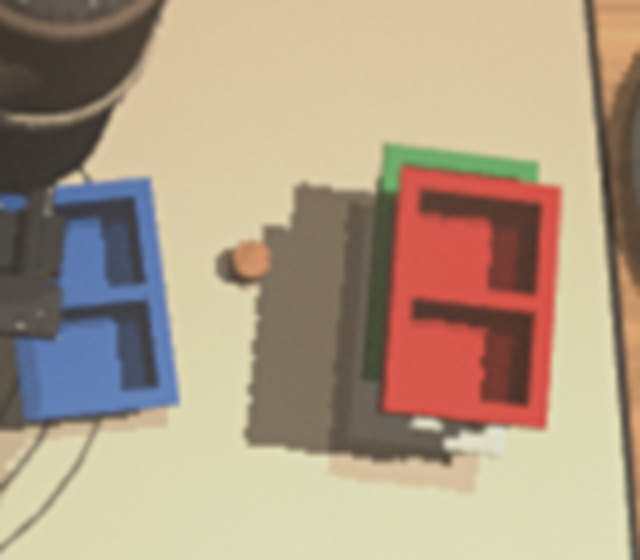

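View pics/s11.png

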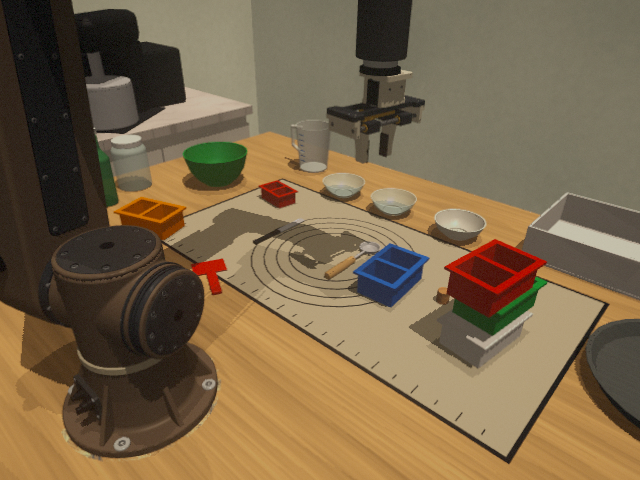

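The stack stands level at (490,300) in the side view. In the top view red is at (493,-339) mm, yaw -8.3°, against white at (493,-342) and green at (523,-343). Blue has not moved. Handing in.

```bash
python3 -c "
from plant import workorder
print(workorder.close_job())"
```

```text
the job is handed in; nothing more can be done
None
```

The stack is built and the job is handed in at about 31 s of the 64 s allowed; `close_job()` gives no verdict. The green tray stands on the white one, shifted about 30 mm towards the far end. The large red tray stands on green, back above white.

The last camera checks, from the top view unless noted:

| Tray | Position (mm) | Yaw | Note |
|---|---|---|---|
| White | (493, -342) | about -8° | measured before stacking; its visible edge had not moved after green was set down |
| Green | (523, -343) | -8.2° | measured before red was set on it |
| Red | (493, -339) | -8.3° | about 3 mm from straight above white |
| Blue | (521, -119) | 4.4° | same as at the start (4.2°) |

- **Final state:** the side view showed the stack level and the gripper well clear of everything.
- **Disagreement:** the camera put the red and green centres about 2 mm in y from the tool position at release. That is within the calibration error.
- **Not remeasured:** after red went on, I only saw white and green partly covered by it, so their positions in the table are from before that.

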